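# Pin the laminated carving blank into register

## Task

Take the orange-handled tapered alignment pin out of the tool block and drive it down through the registration holes of the glue-up (top layer, the two layers hidden under it, and the board), so that it pulls the slipped layers back into line and its collar sits fully home on the top layer. Feel for the hidden holes and press gently, never forcing the pin against the wood; leave the other things on the bench where they are, and let go of the pin.

Things in the scene. Friction and masses are not known exactly. Their poses are not given: they have to be found in the camera images.
- pin: Tapered steel pin with orange handle, 0.17 kg, upright in a hole of the block. Origin: centre of its tip; z up along the pin. Tip 11 mm across (last 1.5 mm chamfered to 9), tapering out to 16 mm at z = 42 mm, then straight to the collar, a disc 30 mm across from z = 66 to 71 mm. Handle: square, 26 x 26 mm, z = 71 to 123 mm, flats facing the pin's x and y axes.
- pin_collar (a point): Centre of the underside of the pin's collar, 66 mm above the tip on the pin's axis. z along the pin.
- block: Fixed wooden tool block, 90 (x) x 160 (y) x 80 (z) mm, with two holes of 18 mm right through it, at its own y = -40 and +40 mm. Origin at the centre of its underside. The pin hangs in one hole by its collar (tip 14 mm above the bench), the punch in the other.
- board: White glue-up board, 200 (x) x 330 (y) x 18 mm, fixed on battens; origin on the bench under its centre; top at z = 52 mm, free space under its hole. On it three wooden layers, each 110 x 260 x 9 mm with one 18 mm hole: brown at z = 52 to 61 mm, dark at 61 to 70, light top layer at 70 to 79. The wood bruises: the pin must never press on board and layers with over 50 N in all.
- stud (a point): Top of the vertical stud with brass wing nut, z = 97 mm over the bench, at the board's x = 0, y = -100 mm. The three layers turn about it, each alone. The nut is nipped lightly: each layer yields to about 2.5 N pushed sideways at its hole, 200 mm from the stud, and stays where it is left.
- board_hole (a point): Centre of the mouth of the board's fixed 18 mm hole (18 mm deep, right through), at the board's top face, at the board's x = 0, y = 100 mm; hidden by the layers. Axes as the board. The two hidden layers have slipped about the stud, each its own way: their holes lie up to 18 mm from this one towards the board's +x or -x, unmeasured. It shows at their long edges and can be felt.
- top_hole (a point): Centre of the mouth of the 18 mm hole in the light top layer, at its upper face, 27 mm above the board's top face. The top layer is slipped up to 5 mm either way and moves on an arc of 200 mm about the stud; in line, this lies straight above the board's hole.
- punch: Straight pin punch with a black square handle, as large as the pin; stands in the other hole of the block. Leave it. Origin at its tip.
- glue: White glue bottle with orange cap, 56 mm across, 150 mm tall, a bystander. Origin at the centre of its underside.
- mallet: Round wooden carving mallet standing on its head, 225 mm tall, 88 mm across, a bystander. Origin at the centre of its underside.
- clamp: Steel bar clamp with red handle, 300 mm long, lying, a bystander. Origin on the bench under the bar.
- sander: Cork sanding block, 115 x 65 x 26 mm, a bystander. Origin at the centre of its underside.
- tape: Yellow roll of tape, 104 mm across, 25 mm high, a bystander. Origin at the centre of its underside.
- offcuts: Small pile of ply offcuts, 160 x 70 x 36 mm, a bystander. Origin at the centre of its underside.
- brushes: Glass jar with three brushes, 74 mm across, 185 mm tall, a bystander. Origin at the centre of its underside.
Mind the look-alikes: they are no part of the job. Leave any turquoise or white look-alike of the pin alone.

How it is judged:
By the outcome, as a careful person would: the job done as asked, in the order asked, and still so for the second after the job is handed in, with the robot touching nothing.
It also fails if it takes over 64 s, if anything falls off the work surface, if the arm or the gripper's body presses on something with over 40 N, if the wrist force passes 120 N, or if a joint passes its speed limit or range.

## Robot

A 7-joint arm with a two-finger parallel gripper is mounted at the origin on the work surface. World frame = base frame: x ahead of the robot, y to its left, z up, the work surface at z = 0. Lengths are in mm, angles in rad, forces in N, time in s.
With the tool pointing down it reaches from about 400 to 875 mm from the base axis. Payload 4.4 kg.
Tool frame: the origin (TCP) lies midway between the tips of the shut fingers; the grasp point (between the pads) lies 19 mm behind it (ctrl.pinch_z is the distance from the TCP to the grasp point, in mm); z points along the fingers, y is the line along which they close (so a half turn about z gives the same grasp; the last joint's range is limited). The gripper opens to 85 mm and grips with 20 to 120 N. Pads are 22 mm wide; open, the fingers measure 114 mm over their backs; the gripper's body (76 mm by 85 mm) begins 54 mm behind the grasp point. The pads swing forward as they close: fully open they stand 13 mm farther back than shut.
Start: joints at [-0.066, 0.628, 0.038, 1.517, -0.027, 0.996, -0.02], TCP at [650.014, 0.027, 231.313] pointing down, gripper open.
Joint ranges: [-3.06, 3.06], [-0.37, 2.12], [-1.25, 1.32], [0.18, 2.47], [-1.1, 4.24], [0.23, 1.98], [-2.94, 2.94]. Speed limits (rad/s): [2.57, 2.57, 3.14, 3.14, 3.14, 3.14, 3.14].

## Interface

Orientations are given as [roll, pitch, yaw] about the fixed x, y, z axes, in that order (R = Rz(yaw) Ry(pitch) Rx(roll)).
In Python, from cell import read_state, cams, order, ctrl gives the robot as it stands.
- The arm moves only by the tool move_arm, never from a script. Its argument "targets" is text: rows parted by semicolons, each of 7 numbers parted by spaces: the gripper's target within -1 to 1 (fully open at 1, half-way at 0, shut at -1), then the shift along the tool's x, y, z in cm, then the turn, a rotation vector about the tool's x, y, z in degrees. A call has 1 to 5 rows; each row shifts and turns the commanded pose from where the row before left it, along the tool's axes as they then stand; what a row does not reach is not made up. A row lasts 1/12 s, in which the tool goes at most 41.7 mm and 7.16 degrees, less where a joint would pass 70% of its speed; a pose out of reach is approached as far as the arm can. A call with a gripper value outside its range is refused whole. The fingers move at their own pace and stop on an object; the grip force is fixed at half the most. Time passes only in rows, so rows that do not move let the fingers close. It gives the time, the measured TCP pose, the force, the opening and the grip force at its end, in the units of the state.
- read_state(): the state, without advancing time (a new reading comes with each control period).
- cams.get_image(name): name is "scene" or "side" or "wrist"; returns a dict with "color" (384x512x3 uint8, red, green, blue), "fovy" (degrees; the focal length in pixels is half the picture's height over the tangent of half this angle, whatever the lens; pixels are square), "cx", "cy" (the principal point, pixels), "rvec" (rotation vector, rad) and "tvec" (3), from world to camera coordinates, as OpenCV has them. Camera axes: x right, y down, z forward; pixel columns grow to the right and rows downward; lengths in mm; the calibration is good to about 2 mm. A picture is of the moment at which its call begins. There is no depth.
- order.finish_job(): hands the job in; it is judged then, once.
The state is a dict: "clock": time; "qpos": joint angles; "qd": joint speeds; "tau": joint torques, N m; "eef_pos": TCP position; "tool_rot": TCP orientation; "force": force on the tool from outside, world axes, zero at the start; "torque": the same for the moment, N m; "width": finger opening in mm; "gripper_force": force on a finger pad.
Only numpy, scipy, OpenCV 4.12 (cv2) and the standard library are available. Lean on these libraries where they do the work, as an engineer would, in place of code of your own. Each camera call takes 0.05 s, during which the arm holds its last target. There are 200 camera calls.

## Working session

There is one attempt and no reset: what is moved stays moved. The work goes in short steps, Python scripts to look and compute and a tool call to move; the robot and the scene stay as the last step left them, time stands still between calls to the robot, and variables do not carry over. Pictures are saved under pics/ and viewed, at most 10 in all, crops included, and the job is handed in when it is done.

Besides the shell and the picture viewer there is one more tool, called after "Request:" by a JSON object that holds its "api" and its "payload". move_arm: Moves the arm, as the interface text tells. Its arguments: {"type":"object","properties":{"targets":{"type":"string"}},"required":["targets"]}

```bash
ls; mkdir -p pics
cat > h.py <<'E'
import numpy as np, cv2
from cell import read_state, cams, order, ctrl
from scipy.spatial.transform import Rotation as Ro
def shot(n):
    d=cams.get_image(n); np.save(f'pics/{n}.npy',d,allow_pickle=True); return d
def load(n): return np.load(f'pics/{n}.npy',allow_pickle=True).item()
def cam(d):
    f=d['color'].shape[0]/2/np.tan(np.radians(d['fovy'])/2)
    R=Ro.from_rotvec(np.ravel(d['rvec'])).as_matrix(); return f,R,np.ravel(d['tvec'])
def ray(d,u,v):
    f,R,t=cam(d); return -R.T@t, R.T@np.array([(u-d['cx'])/f,(v-d['cy'])/f,1])
def atz(d,u,v,z):
    o,r=ray(d,u,v); return (o+r*(z-o[2])/r[2]).round(1)
def proj(d,p):
    f,R,t=cam(d); c=R@np.array(p,float)+t; return np.round([d['cx']+f*c[0]/c[2],d['cy']+f*c[1]/c[2]],1)
def tri(*obs):
    A=np.zeros((3,3));b=np.zeros(3)
    for d,u,v in obs:
        o,r=ray(d,u,v); r=r/np.linalg.norm(r); M=np.eye(3)-np.outer(r,r); A+=M;b+=M@o
    return np.linalg.solve(A,b).round(1)
def save(d,name,box=None,k=1):
    im=d['color'][:,:,::-1]
    if box: x0,y0,x1,y1=box; im=im[y0:y1,x0:x1]
    cv2.imwrite('pics/'+name,cv2.resize(np.ascontiguousarray(im),None,fx=k,fy=k,interpolation=cv2.INTER_CUBIC))
E
python3 - <<'E'
from h import *
for n in('scene','side'):
    d=shot(n); save(d,n+'0.png',k=1.56); print(n,d['fovy'],cam(d)[0],ray(d,256,192))
s=read_state(); print(s,ctrl.pinch_z)
E
```

```text
pics
scene 57.655234189998446 348.84829741166305 (array([1297.37593975,  129.95236925,  817.26687516]), array([-0.73926408, -0.09048485, -0.66747067]))
side 51.0994253266081 401.63917416937244 (array([-3.77731905e-01,  8.71080847e+02,  8.41051987e+02]), array([ 0.41949783, -0.67773158, -0.60391461]))
{'clock': 0.1, 'qpos': array([-0.06578995,  0.62928014,  0.03839665,  1.51823859, -0.02699941,
        0.99629391, -0.02000669]), 'qd': array([ 7.78665814e-04, -9.51700172e-04, -1.03203791e-03, -3.05838338e-03,
        5.40321123e-04, -5.67431665e-05,  9.39084728e-04]), 'tau': array([ 3.65140630e-03, -5.64529252e+01,  1.23032581e+00, -1.93971133e+01,
        1.11524854e-02,  5.46943455e-03, -1.37002465e-05]), 'eef_pos': array([6.49454679e+02, 5.27196844e-02, 2.30472389e+02]), 'tool_rot': array([-3.13988885e+00, -9.86486925e-06,  1.57081948e+00]), 'force': array([-0.23973923, -0.02509012,  0.27416436]), 'torque': array([0.04501219, 0.00854469, 0.02016663]), 'gripper_force': 0.0, 'width': 85.20103236962416} 18.700000000000003
```

View pics/scene0.png

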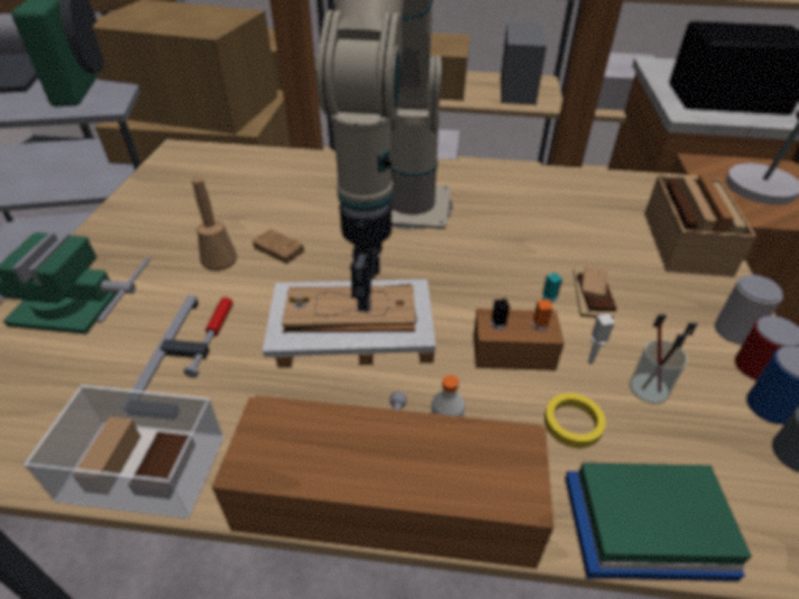

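View pics/side0.png

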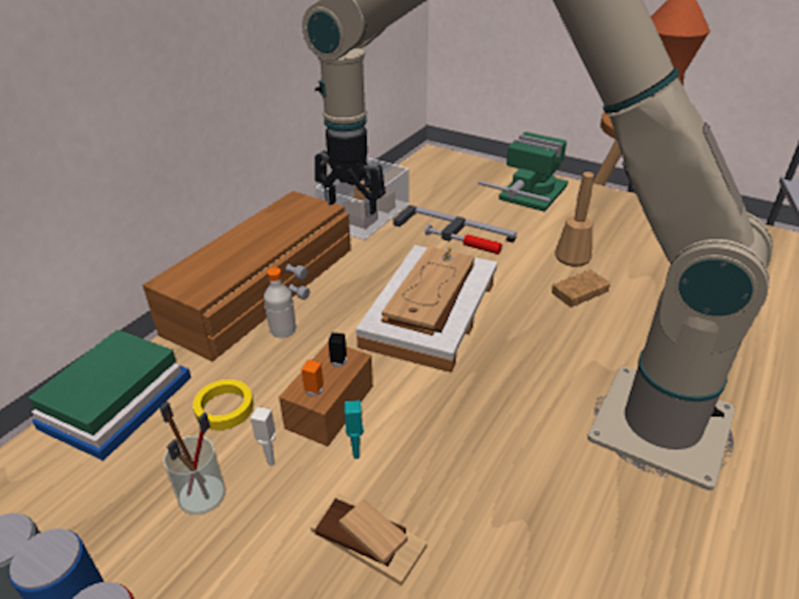

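Scene and side pictures: the orange-handled pin stands in the block at scene (543,312) and side (313,377), in 800-px pictures. It could be confused with the black punch (scene 501,311), the turquoise one (552,285), the white one (603,328) and the glue's orange cap (450,383). I choose the orange square handle in the block and check it in a close crop.

Run:
```python
from h import *
def up(d,b,k): 
    x0,y0,x1,y1=b; return cv2.resize(d['color'][y0:y1,x0:x1,::-1].copy(),None,fx=k,fy=k,interpolation=cv2.INTER_CUBIC)
a,b=load('side'),load('scene')
A=up(a,(170,205,270,285),4); B=up(a,(225,150,325,240),4)
C=up(b,(295,170,375,245),5); D=up(b,(165,175,285,240),400/120)
im=np.zeros((600,800,3),np.uint8)
im[:300,:400]=A[:300];im[300:,:400]=B[:300]
c=up(b,(295,175,375,235),5); im[:300,400:]=c[:300,:400]; h=min(300,D.shape[0]);im[300:300+h,400:]=D[:h,:400]
cv2.imwrite('pics/m1.png',im)
```

```text
(no output)
```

View pics/m1.png

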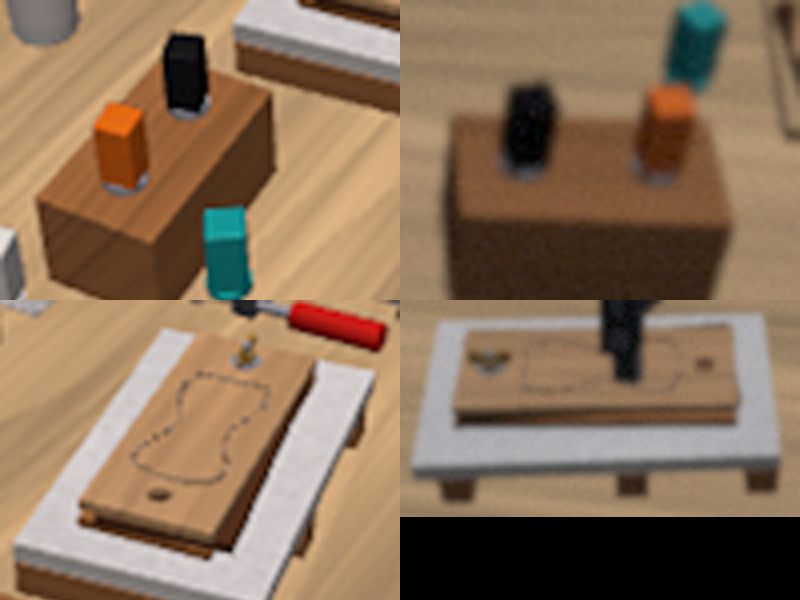

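Run:
```python
from h import *
a,b=load('side'),load('scene')
S=lambda u,v:(u/4+170,v/4+205); T=lambda u,v:((u-400)/5+295,v/5+175)
B=lambda u,v:(u/4+225,(v-300)/4+150); D=lambda u,v:((u-400)*.3+165,(v-300)*.3+175)
print('handle',atz(a,*S(121,119),137),atz(b,*T(670,100),137),tri((a,*S(121,119)),(b,*T(670,100))))
print('handle top corners side',[atz(a,*S(*p),137) for p in((112,103),(146,114),(131,136),(95,124))])
print('collar bottom ctr side',atz(a,*S(125,186),80))
print('punch',atz(a,*S(187,42),137))
print('block side',[atz(a,*S(*p),80) for p in((38,200),(153,241),(272,95))])
print('block scene',[atz(b,*T(*p),80) for p in((452,115),(718,120),(728,222),(448,215))])
print('hole',atz(a,*B(159,494),79),atz(b,*D(705,364),79),tri((a,*B(159,494)),(b,*D(705,364))))
print('board side',[atz(a,*B(*p),52) for p in((17,546),(165,330),(373,372))])
print('board scene',[atz(b,*D(*p),52) for p in((440,320),(765,316),(778,460),(413,466))])
print('washer',atz(a,*B(246,361),80),atz(b,*D(488,366),80))
print('layer top side',[atz(a,*B(*p),79) for p in((80,505),(215,548),(315,365),(195,335))])
print('layer top scene',[atz(b,*D(*p),79) for p in((465,333),(735,328),(738,402),(456,409))])
print('lower side', [atz(a,*B(*p),z) for p in((82,520),(208,556)) for z in(52,61,70)])
```

```text
handle [516.6 307.8 137. ] [521.  307.7 137. ] [518.1 307.5 135.2]
handle top corners side [array([530.8, 298.9, 137. ]), array([505.7, 295.9, 137. ]), array([501.6, 317. , 137. ]), array([527.9, 320. , 137. ])]
collar bottom ctr side [516.8 311.8  80. ]
punch [524.8 224.9 137. ]
block side [array([557.6, 351. ,  80. ]), array([471.9, 341.1,  80. ]), array([482.7, 188.3,  80. ])]
block scene [array([488.2, 186.1,  80. ]), array([470.8, 351.2,  80. ]), array([559.4, 349. ,  80. ]), array([575.2, 185.7,  80. ])]
hole [488.6  30.3  79. ] [489.8  32.7  79. ] [488.7  31.8  79. ]
board side [array([566.5, 111.9,  52. ]), array([ 624.7, -212.5,   52. ]), array([ 432.4, -246.6,   52. ])]
board scene [array([ 429.9, -246.1,   52. ]), array([379.3,  81.1,  52. ]), array([578.9, 110.3,  52. ]), array([ 628.3, -210.8,   52. ])]
washer [ 517.7 -166.7   80. ] [ 520.6 -168.4   80. ]
layer top side [array([533.4,  73. ,  79. ]), array([420.5,  64.7,  79. ]), array([ 464.7, -192.8,   79. ]), array([ 576.5, -181.8,   79. ])]
layer top scene [array([ 476.3, -203.3,   79. ]), array([433.9,  55.3,  79. ]), array([537.,  69.,  79.]), array([ 579.4, -182.2,   79. ])]
lower side [array([540.8,  59.7,  52. ]), array([534.6,  69. ,  61. ]), array([528.5,  78.2,  70. ]), array([435.4,  47.2,  52. ]), array([430.5,  56.6,  61. ]), array([425.5,  66. ,  70. ])]
```

The close crop shows the orange square handle with its collar seated in the block, next to the black punch. The turquoise one stands outside the block. The pin is at about (517,308), and the block and handle are yawed about 0.08. The top hole is at about (489,32), with the board yawed 0.152. Moving above the pin.

Request:
{"api": "move_arm", "payload": {"targets": "1 3.1 -1.3 0 0 0 0;1 3.1 -1.3 0 0 0 0;1 3.1 -1.3 0 0 0 0;1 3.1 -1.3 0 0 0 0;1 3.1 -1.3 0 0 0 0"}}

```text
clock: 0.52
eef_pos: [583.9, 156.2, 230.9]
tool_rot: [-3.141, 0.0, 1.571]
force: [0.3, 0.5, 0.7]
width: 85.5
gripper_force: 0.0
```

Request:
{"api": "move_arm", "payload": {"targets": "1 3.1 -1.3 0 0 0 0;1 3.1 -1.3 0 0 0 0;1 3.1 -1.3 0 0 0 0;1 3.1 -1.3 0 0 0 0;1 3.1 -1.3 0 0 0 -5"}}

```text
clock: 0.93
eef_pos: [518.9, 311.3, 230.9]
tool_rot: [-3.141, 0.001, 1.659]
force: [0.1, 0.2, 0.3]
width: 85.3
gripper_force: 0.0
```

Request:
{"api": "move_arm", "payload": {"targets": "1 0 0 0 0 0 0;1 0 0 0 0 0 0"}}

```text
clock: 1.1
eef_pos: [518.2, 312.7, 230.8]
tool_rot: [-3.14, -0.001, 1.663]
force: [0.0, -0.5, 0.8]
width: 85.1
gripper_force: 0.0
```

Run:
```python
from h import *
d=shot('wrist'); save(d,'w1.png',k=1.56); s=read_state(); print(s['eef_pos'],s['tool_rot'],s['clock'],s['force']); print(proj(d,(517,308,137)),proj(d,(525,225,137)),ray(d,256,192))
```

```text
[519.50870036 310.26369289 230.88261424] [-3.14089870e+00  8.13129722e-04  1.65936004e+00] 1.15 [ 0.92103954 -0.40052545  0.00453007]
[253.1 201.8] [253.7 280. ] (array([511.67674669, 394.61085274, 372.2422167 ]), array([ 0.02839324, -0.31122455, -0.94994486]))
```

View pics/w1.png

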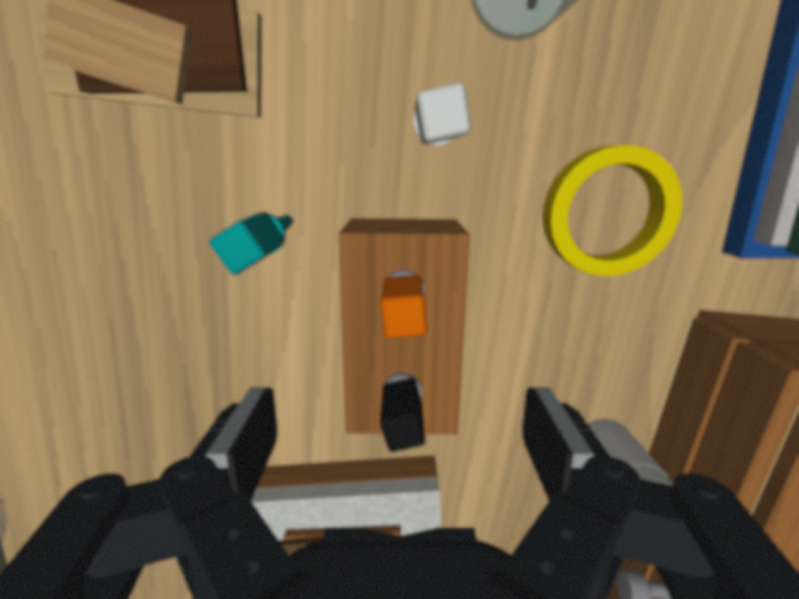

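The wrist view shows the orange handle's top face centred at (404,322), with the punch at (403,430). The handle is turned a few degrees more than the tool.

Run:
```python
from h import *
d=load('wrist'); q=[(383,310),(424,307.5),(426,335),(387,338)]
P=[atz(d,u/1.5625,v/1.5625,137) for u,v in q]; print(P,np.mean(P,0))
for i,j in((0,1),(3,2)): print(np.degrees(np.arctan2(*(P[j]-P[i])[[1,0]])))
p=np.mean(P,0)-np.array([519,311,231]); t=.0885+3*np.pi/180
X=np.array([np.cos(1.66),np.sin(1.66)]);Y=np.array([np.sin(1.66),-np.cos(1.66)])
print(p[:2]@X,p[:2]@Y)
```

```text
[array([509.5, 310.6, 137. ]), array([532.9, 314.3, 137. ]), array([535.9, 297.4, 137. ]), array([513.3, 293.4, 137. ])] [522.9   303.925 137.   ]
8.985199750422684
10.036902453963492
-7.394302854711684 3.2542142358491377
```

Run:
```python
from h import *
d=load('wrist'); print(cam(d)[0],d['cx'],d['cy'],d['fovy'])
R=lambda t:np.array([[np.cos(t),-np.sin(t)],[np.sin(t),np.cos(t)]])
for z in(137,85):
  for c in((-13,13),(13,13),(13,-13),(-13,-13)):
    p=np.array([518,308])+R(.13)@c; print(z,c,proj(d,(*p,z))*1.5625)
print([proj(d,(*p))*1.5625 for p in((471.9,341.1,80),(557.6,351,80),(482.7,188.3,80))])
save(d,'w1c.png',(205,130,315,300),3.5)
```

```text
File "<stdin>", line 7
    print([proj(d,(*p))*1.5625 for p in((471.9,341.1,80),(557.6,351,80),(482.7,188.3,80))])
                   ^^
SyntaxError: cannot use starred expression here
```

Run:
```python
from h import *
d=load('wrist'); print(cam(d)[0],d['cx'],d['cy'],d['fovy'])
R=lambda t:np.array([[np.cos(t),-np.sin(t)],[np.sin(t),np.cos(t)]])
for z in(137,85):
  for c in((-13,13),(13,13),(13,-13),(-13,-13)):
    p=np.array([518,308])+R(.13)@c; print(z,c,proj(d,(*p,z))*1.5625, (proj(d,(*p,z))-[205,130])*3.5)
print([proj(d,p)*1.5625 for p in((471.9,341.1,80),(557.6,351,80),(482.7,188.3,80))])
save(d,'w1c.png',(205,130,315,300),3.5)
```

```text
277.04869850213237 255.85064142502532 194.17881693823554 69.44538603591744
137 (-13, 13) [373.59375 294.84375] [119.35 205.45]
137 (13, 13) [419.21875 293.28125] [221.55 201.95]
137 (13, -13) [420.15625 335.46875] [223.65 296.45]
137 (-13, -13) [376.09375 336.875  ] [124.95 299.6 ]
85 (-13, 13) [377.96875 272.03125] [129.15 154.35]
85 (13, 13) [416.09375 270.625  ] [214.55 151.2 ]
85 (13, -13) [417.03125 306.5625 ] [216.65 231.7 ]
85 (-13, -13) [380.     307.8125] [133.7 234.5]
[array([334.375 , 234.6875]), array([462.03125, 231.71875]), array([339.53125, 428.28125])]
```

View pics/w1c.png

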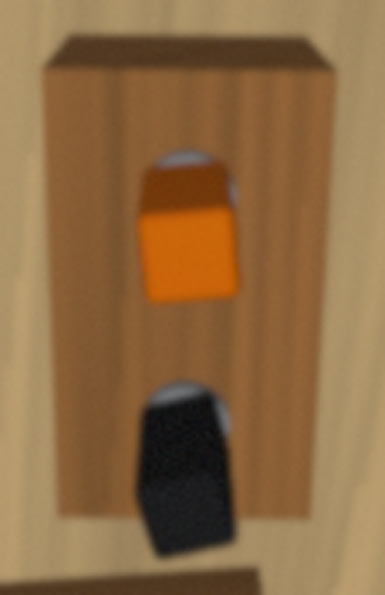

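The handle's top face is centred about 5 mm towards +x of the side estimate. That gives (522,307.5) and a yaw of about 0.15. Descending.

Request:
{"api": "move_arm", "payload": {"targets": "1 -0.38 0.27 3 0 0 -3.5;1 0 0 3 0 0 0;1 0 0 3 0 0 0;1 0 0 2 0 0 0;1 0 0 2 0 0 0"}}

```text
clock: 1.57
eef_pos: [523.6, 303.6, 99.6]
tool_rot: [-3.141, 0.002, 1.715]
force: [0.0, 0.2, 0.3]
width: 85.4
gripper_force: 0.0
```

Request:
{"api": "move_arm", "payload": {"targets": "0.1 0 0 0 0 0 0;0.1 0 0 0 0 0 0;0.1 0 0 0 0 0 0;0.1 0 0 0 0 0 0"}}

```text
clock: 1.9
eef_pos: [524.4, 306.5, 102.9]
tool_rot: [3.139, -0.001, 1.718]
force: [0.0, -0.1, -0.1]
width: 46.8
gripper_force: 0.0
```

Run:
```python
from h import *
d=shot('wrist'); save(d,'w2.png',(180,180,340,384),2.9); s=read_state(); print(s['eef_pos'],s['tool_rot'],s['clock'],s['force'],s['width'])
```

```text
[524.22432474 306.63462017 102.92324532] [ 3.13891578e+00 -9.51365414e-04  1.71840785e+00] 1.95 [-0.02562988 -0.69682494  0.56944348] 47.184178017914796
```

View pics/w2.png

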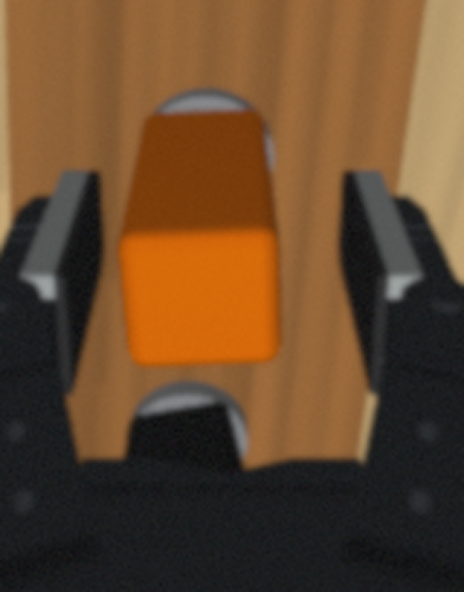

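The pads are centred at x≈222 and the handle at x≈200, so the pin lies about 3.5 mm to the left. Shifting, then closing.

Request:
{"api": "move_arm", "payload": {"targets": "0.1 0 -0.35 0 0 0 0;0.3 0 0 0 0 0 0;-0.3 0 0 0 0 0 0;-0.3 0 0 0 0 0 0;-0.3 0 0 0 0 0 0"}}

```text
clock: 2.37
eef_pos: [519.6, 306.1, 101.5]
tool_rot: [3.141, -0.0, 1.719]
force: [0.4, 0.7, -0.2]
width: 29.9
gripper_force: 0.1
```

Request:
{"api": "move_arm", "payload": {"targets": "-0.45 0 0 0 0 0 0;-0.45 0 0 0 0 0 0;-0.45 0 0 0 0 0 0"}}

```text
clock: 2.62
eef_pos: [519.9, 306.1, 101.6]
tool_rot: [3.141, -0.0, 1.719]
force: [-0.2, 0.9, 4.2]
width: 25.4
gripper_force: 58.7
```

Request:
{"api": "move_arm", "payload": {"targets": "-1 0 0 0 0 0 0;-1 0 0 -1 0 0 0;-1 0 0 -3 0 0 0;-1 0 0 -4 0 0 0;-1 0 0 -4 0 0 0"}}

```text
clock: 3.03
eef_pos: [518.2, 305.2, 221.8]
tool_rot: [-3.138, 0.002, 1.719]
force: [0.6, 0.4, -1.5]
width: 25.5
gripper_force: 62.2
```

Request:
{"api": "move_arm", "payload": {"targets": "-1 0 0 -1 0 0 0;-1 -3.3 0 0 0 0 0;-1 -3.5 0 0 0 0 0;-1 -3.5 0 0 0 0 0;-1 -3.5 0 0 0 0 0"}}

```text
clock: 3.45
eef_pos: [539.1, 168.0, 231.3]
tool_rot: [-3.14, 0.0, 1.72]
force: [0.1, -0.8, -1.7]
width: 25.5
gripper_force: 62.3
```

Run:
```python
from h import *
a=shot('side'); w=shot('wrist'); s=read_state(); print(s['eef_pos'],s['tool_rot'],s['clock'],s['force'],s['torque'],s['width'])
p=s['eef_pos']; print(proj(w,p-[0,0,87.6]),proj(w,(489,32,79)))
A=cv2.resize(w['color'][:,:,::-1].copy(),None,fx=1.17,fy=1.17,interpolation=cv2.INTER_CUBIC)[:,110:510]
q=proj(a,p-[0,0,50]).astype(int); B=a['color'][q[1]-56:q[1]+56,q[0]-50:q[0]+50,::-1].copy(); print(q)
B=cv2.resize(B,(400,448),interpolation=cv2.INTER_CUBIC)
cv2.imwrite('pics/m2.png',np.hstack([A[:448,:400],B]))
```

```text
[540.55044933 160.55290959 231.23301196] [-3.13963275  0.00587964  1.70872358] 3.55 [ 0.58735449 -0.46681101 -2.09236393] [ 0.02782778 -0.02034236  0.0267725 ] 25.202572778473414
[255.3 194.9] [199.9 269.3]
[224 188]
```

View pics/m2.png

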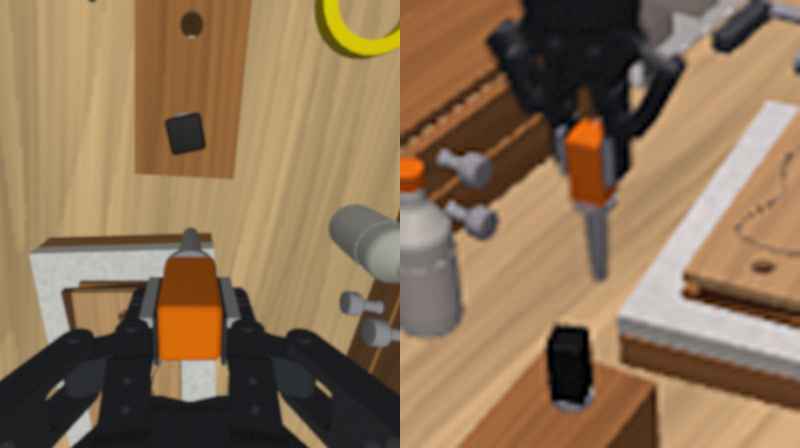

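The pin is held upright, with its tip at about wrist pixel (257,198), close to the predicted (255,195). The tool axes now match the board's axes. Moving above the top hole.

Request:
{"api": "move_arm", "payload": {"targets": "-1 -3 -1.75 0 0 0 0;-1 -3 -1.75 0 0 0 0;-1 -3 -1.75 0 0 0 0;-1 -3 -1.7 0 0 0 0;-1 0 0 2 0 0 0"}}

```text
clock: 3.97
eef_pos: [487.6, 32.9, 213.6]
tool_rot: [3.14, 0.004, 1.71]
force: [0.2, -0.9, -0.6]
width: 25.5
gripper_force: 62.4
```

Request:
{"api": "move_arm", "payload": {"targets": "-1 0 0 1.5 0 0 0;-1 0 0 0 0 0 0;-1 0 0 0 0 0 0"}}

```text
clock: 4.22
eef_pos: [488.1, 40.7, 196.0]
tool_rot: [-3.139, -0.0, 1.719]
force: [0.2, 0.5, -0.7]
width: 25.5
gripper_force: 62.1
```

Run:
```python
from h import *
a=shot('side'); b=shot('scene');w=shot('wrist'); s=read_state(); print(s['eef_pos'],s['tool_rot'],s['clock'],s['force'],s['torque'],s['width'])
p=s['eef_pos']; t=p-[0,0,87.6]
im=[]
for d in(a,b,w):
    q=proj(d,t); h=proj(d,(489,32,79)); c=np.array(((q+h)/2).round(),int); print('tip',q,'hole',h,'box0',c-[25,35])
    im.append(cv2.resize(d['color'][c[1]-35:c[1]+35,c[0]-25:c[0]+25,::-1].copy(),(266,372),interpolation=cv2.INTER_CUBIC))
cv2.imwrite('pics/m3.png',np.hstack(im))
```

```text
[489.58244853  41.14587531 197.07630888] [ 3.14031106e+00 -1.66716069e-04  1.72005180e+00] 4.3667 [ 1.16918081 -0.3233156  -0.98738634] [ 0.05482005 -0.02500468 -0.01224502] 25.489718938094736
tip [262.7 192.3] hole [264.4 198.7] box0 [239 161]
tip [259.3 187.1] hole [256.3 194. ] box0 [233 156]
tip [255.  199.3] hole [253.1 197.4] box0 [229 163]
```

View pics/m3.png

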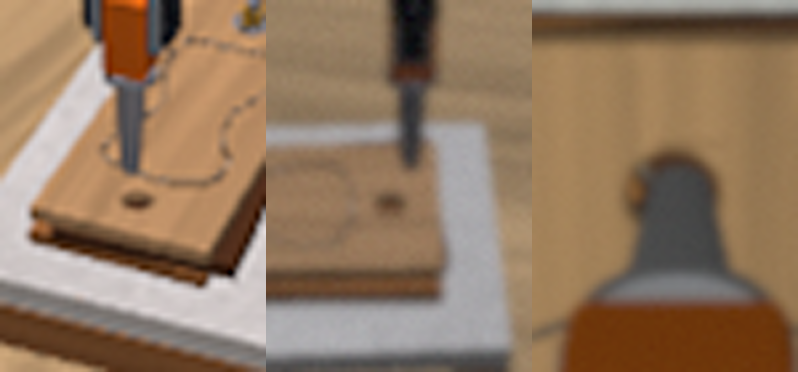

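Run:
```python
from h import *
a,b=load('side'),load('scene'); z=109.5
ta,tb=atz(a,263.4,193.1,z),atz(b,260.4,187,z); ha,hb=atz(a,264.75,198.6,79),atz(b,256.5,194.2,79)
print(ta,tb,ha,hb); 
X=np.array([-.149,.989]);Y=np.array([.989,.149])
for D in(ha-ta,hb-tb): print(D[:2]@X,D[:2]@Y)
```

```text
[485.8  43.4 109.5] [488.7  44.6 109.5] [488.4  30.7  79. ] [489.8  32.7  79. ]
-12.947699999999994 0.6790999999999666
-11.933000000000002 -0.6851999999999772
```

Side and scene agree: the hole is 12.4 mm along tool −x and 0 mm in y. Moving over it and lowering towards the dark layer (top at z=70, so TCP about 157.6).

Request:
{"api": "move_arm", "payload": {"targets": "-1 -1.24 0 0 0 0 0;-1 0 0 1.5 0 0 0;-1 0 0 1 0 0 0;-1 0 0 0 0 0 0;-1 0 0 0 0 0 0"}}

```text
clock: 4.78
eef_pos: [490.9, 28.7, 171.6]
tool_rot: [-3.142, -0.0, 1.72]
force: [0.1, 1.1, -2.0]
width: 25.1
gripper_force: 62.2
```

Request:
{"api": "move_arm", "payload": {"targets": "-1 0 0 0.4 0 0 0;-1 0 0 0.3 0 0 0;-1 0 0 0 0 0 0"}}

```text
clock: 5.03
eef_pos: [490.8, 28.5, 164.2]
tool_rot: [-3.142, -0.0, 1.719]
force: [-0.5, -0.6, -1.6]
width: 25.0
gripper_force: 62.2
```

Request:
{"api": "move_arm", "payload": {"targets": "-1 0 0 0.2 0 0 0;-1 0 0 0.1 0 0 0;-1 0 0 0 0 0 0"}}

```text
clock: 5.28
eef_pos: [490.7, 28.3, 161.2]
tool_rot: [-3.141, -0.0, 1.719]
force: [-0.9, 0.4, -1.4]
width: 25.3
gripper_force: 62.2
```

Request:
{"api": "move_arm", "payload": {"targets": "-1 0 0 0.2 0 0 0;-1 0 0 0.1 0 0 0;-1 0 0 0 0 0 0"}}

```text
clock: 5.53
eef_pos: [490.6, 28.2, 158.1]
tool_rot: [-3.141, -0.0, 1.719]
force: [-0.5, -0.8, -1.4]
width: 25.2
gripper_force: 62.2
```

Request:
{"api": "move_arm", "payload": {"targets": "-1 0 0 0.1 0 0 0;-1 0 0 0 0 0 0"}}

```text
clock: 5.7
eef_pos: [490.9, 28.3, 157.5]
tool_rot: [3.141, -0.0, 1.719]
force: [-0.2, -0.4, 0.5]
width: 25.6
gripper_force: 62.5
```

Request:
{"api": "move_arm", "payload": {"targets": "-1 0 0 0.1 0 0 0;-1 0 0 0 0 0 0"}}

```text
clock: 5.87
eef_pos: [491.2, 28.3, 157.3]
tool_rot: [3.141, -0.0, 1.719]
force: [-2.1, 0.5, 8.8]
width: 25.4
gripper_force: 63.6
```

Contact at TCP z=157.4, tip at 69.8, which is the dark layer's face. The side views show the dark layer sticking out towards −x and the brown one towards +x. I ease the pressure and sweep along tool −y.

Request:
{"api": "move_arm", "payload": {"targets": "-1 0 0 -0.06 0 0 0;-1 0 -0.15 0 0 0 0;-1 0 -0.15 0 0 0 0;-1 0 0 0 0 0 0"}}

```text
clock: 6.2
eef_pos: [489.1, 28.0, 157.4]
tool_rot: [3.138, 0.0, 1.719]
force: [1.6, 0.5, 3.0]
width: 25.2
gripper_force: 62.5
```

Request:
{"api": "move_arm", "payload": {"targets": "-1 0 -0.15 0 0 0 0;-1 0 -0.15 0 0 0 0;-1 0 0 0 0 0 0"}}

```text
clock: 6.45
eef_pos: [486.3, 27.6, 157.4]
tool_rot: [3.138, 0.0, 1.719]
force: [4.3, -0.5, 3.6]
width: 25.2
gripper_force: 62.8
```

Request:
{"api": "move_arm", "payload": {"targets": "-1 0 -0.15 0 0 0 0;-1 0 -0.15 0 0 0 0;-1 0 0 0 0 0 0"}}

```text
clock: 6.7
eef_pos: [483.4, 27.1, 157.4]
tool_rot: [3.138, 0.0, 1.719]
force: [4.6, 1.2, 3.5]
width: 25.4
gripper_force: 62.5
```

Request:
{"api": "move_arm", "payload": {"targets": "-1 0 -0.15 0 0 0 0;-1 0 -0.15 0 0 0 0;-1 0 0 0 0 0 0"}}

```text
clock: 6.95
eef_pos: [480.2, 26.5, 157.4]
tool_rot: [3.139, 0.0, 1.719]
force: [5.1, 0.4, 4.3]
width: 25.1
gripper_force: 62.6
```

Request:
{"api": "move_arm", "payload": {"targets": "-1 0 -0.15 0 0 0 0;-1 0 -0.15 0 0 0 0;-1 0 0 0 0 0 0"}}

```text
clock: 7.2
eef_pos: [477.1, 25.9, 157.4]
tool_rot: [3.139, 0.0, 1.719]
force: [5.3, -0.1, 4.9]
width: 25.3
gripper_force: 62.8
```

Request:
{"api": "move_arm", "payload": {"targets": "-1 0 -0.15 0 0 0 0;-1 0 -0.15 0 0 0 0;-1 0 0 0 0 0 0"}}

```text
clock: 7.45
eef_pos: [474.0, 25.4, 157.3]
tool_rot: [3.139, 0.0, 1.719]
force: [4.3, 0.1, 5.1]
width: 25.1
gripper_force: 62.9
```

Run:
```python
from h import *
a=shot('side'); b=shot('scene'); 
A=cv2.resize(a['color'][165:240,225:325,::-1].copy(),(800,600),interpolation=cv2.INTER_CUBIC); cv2.imwrite('pics/m4.png',A)
```

```text
(no output)
```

View pics/m4.png

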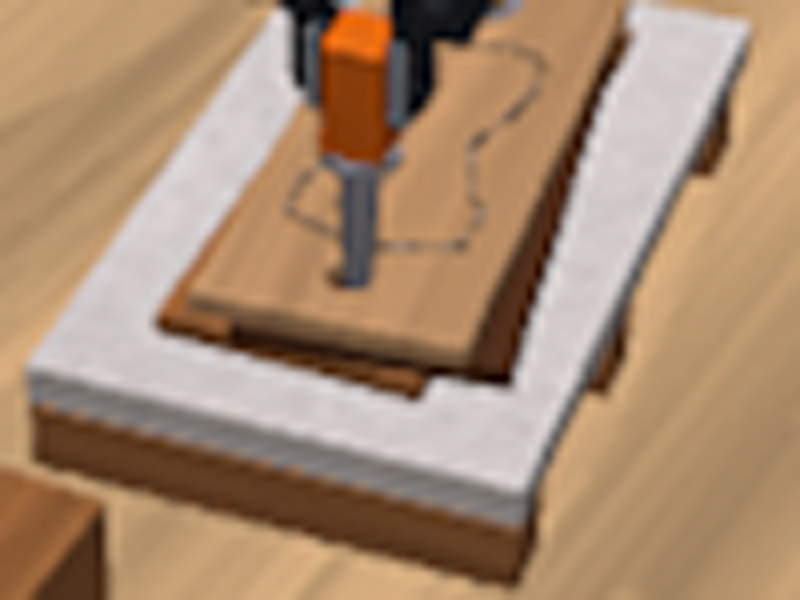

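The picture shows the dark layer standing out right (−x) at (510,380), and the brown one left (+x) at (160,325). Measuring these against the top layer.

Run:
```python
from h import *
a=load('side'); C=np.array([489,32.4]); X=np.array([-.151,.9885]);Y=np.array([.9885,.151])
f=lambda u,v,z:(u/8+225,v/8+165,z)
for n,p in dict(topR=(465,358,79),topL=(187,300,79),darkR=(512,372,70),darkRbot=(512,384,61),darkLbot=(228,330,61),brL=(157,318,61),brLbot=(160,328,52),brRbot=(415,398,52),brR=(425,378,61)).items():
    P=atz(a,*f(*p))[:2]-C; print(n,'boardx %.1f y-from-hole %.1f'%(P@Y,P@X))
P=np.array([474,25.4])-C; print('tcp',P@Y,P@X)
```

```text
topR boardx -71.2 y-from-hole 27.7
topL boardx 38.0 y-from-hole 35.1
darkR boardx -86.8 y-from-hole 18.4
darkRbot boardx -86.0 y-from-hole 14.7
darkLbot boardx 25.4 y-from-hole 25.5
brL boardx 53.6 y-from-hole 29.1
brLbot boardx 54.8 y-from-hole 24.3
brRbot boardx -51.6 y-from-hole 26.1
brR boardx -54.5 y-from-hole 23.8
tcp -15.884500000000001 -4.6545000000000005
```

Request:
{"api": "move_arm", "payload": {"targets": "-1 0 -0.15 -0.03 0 0 0;-1 0 -0.15 0 0 0 0;-1 0 0 0 0 0 0"}}

```text
clock: 7.8
eef_pos: [470.6, 24.9, 157.4]
tool_rot: [3.14, 0.0, 1.719]
force: [4.3, -0.8, 3.9]
width: 25.1
gripper_force: 62.6
```

Run:
```python
from h import *
a=load('side'); C=np.array([489,32.4]); X=np.array([-.151,.9885]);Y=np.array([.9885,.151])
for n,u,v,z in(('darkRbot m3',239+237/5.32,161+270/5.32,61),('topR m3',239+208/5.32,161+258/5.32,79),('topL',239+33/5.32,161+208/5.32,79),('brLbot',239+33/5.32,161+240/5.32,52)):
    P=atz(a,u,v,z)[:2]-C; print(n,P@Y,P@X)
# dark right side edge, now: scan
print(read_state()['force'],read_state()['eef_pos'])
```

```text
darkRbot m3 -68.86559999999997 15.375200000000001
topR m3 -56.992999999999995 32.1744
topL 51.72114999999998 28.00985000000001
brLbot 53.922000000000025 24.537799999999997
[ 4.26992951 -0.76345541  3.93373841] [470.5838481   24.86407107 157.36245601]
```

The dark layer was dragged along by friction: its edge went from −69 to −86. I lift clear, step on about 8 mm with only the top layer, and probe again.

Request:
{"api": "move_arm", "payload": {"targets": "-1 0 0 -0.15 0 0 0;-1 0 -0.2 0 0 0 0;-1 0 -0.2 0 0 0 0;-1 0 -0.2 0 0 0 0;-1 0 -0.2 0 0 0 0"}}

```text
clock: 8.22
eef_pos: [461.1, 23.6, 158.3]
tool_rot: [-3.14, 0.0, 1.719]
force: [2.9, -1.5, -2.0]
width: 25.5
gripper_force: 62.2
```

Request:
{"api": "move_arm", "payload": {"targets": "-1 0 0 0 0 0 0;-1 0 0 0.1 0 0 0;-1 0 0 0 0 0 0"}}

```text
clock: 8.47
eef_pos: [461.1, 24.0, 157.4]
tool_rot: [-3.139, -0.0, 1.719]
force: [0.7, -1.1, -0.7]
width: 24.9
gripper_force: 62.3
```

Request:
{"api": "move_arm", "payload": {"targets": "-1 0 0 0.05 0 0 0;-1 0 0 0 0 0 0"}}

```text
clock: 8.63
eef_pos: [461.2, 24.1, 156.9]
tool_rot: [-3.14, -0.0, 1.719]
force: [0.6, -1.1, -1.2]
width: 25.0
gripper_force: 62.2
```

Run:
```python
from h import *
a=shot('side'); s=read_state(); print(s['eef_pos'],s['force'],s['torque'])
A=cv2.resize(a['color'][165:240,225:325,::-1].copy(),(800,600),interpolation=cv2.INTER_CUBIC); cv2.imwrite('pics/m5.png',A)
```

```text
[461.26763833  24.11913725 156.94105205] [ 0.34017532 -0.4465047  -1.44125113] [-0.09099715 -0.10551098 -0.02244371]
```

At z=156.9 there is no force, so the tip has entered the dark hole. Going down towards the brown layer (TCP about 148.5).

Request:
{"api": "move_arm", "payload": {"targets": "-1 0 0 0.1 0 0 0;-1 0 0 0.1 0 0 0;-1 0 0 0 0 0 0"}}

```text
clock: 8.93
eef_pos: [461.5, 24.1, 154.9]
tool_rot: [-3.14, -0.0, 1.719]
force: [0.0, 0.0, -1.7]
width: 25.0
gripper_force: 62.2
```

Request:
{"api": "move_arm", "payload": {"targets": "-1 0 0 0.15 0 0 0;-1 0 0 0.15 0 0 0;-1 0 0 0 0 0 0"}}

```text
clock: 9.18
eef_pos: [461.8, 24.0, 151.9]
tool_rot: [-3.141, -0.0, 1.719]
force: [-0.0, -0.8, -2.4]
width: 25.4
gripper_force: 62.2
```

Request:
{"api": "move_arm", "payload": {"targets": "-1 0 0 0.1 0 0 0;-1 0 0 0.1 0 0 0;-1 0 0 0 0 0 0"}}

```text
clock: 9.43
eef_pos: [462.0, 24.0, 150.0]
tool_rot: [-3.141, -0.0, 1.719]
force: [0.3, 0.4, -1.3]
width: 25.1
gripper_force: 62.2
```

The tip is now in the dark hole at z=62.4, just above the brown layer, whose hole should be near board x = +1 to +4. Carrying both layers back along tool +y without pressing.

Request:
{"api": "move_arm", "payload": {"targets": "-1 0 0.5 0 0 0 0;-1 0.05 0.5 0 0 0 0;-1 0.05 0.5 0 0 0 0;-1 0.05 0.5 0 0 0 0;-1 0 0 0 0 0 0"}}

```text
clock: 9.85
eef_pos: [480.6, 27.9, 149.8]
tool_rot: [-3.138, 0.0, 1.719]
force: [-4.2, -2.3, 0.8]
width: 25.4
gripper_force: 62.7
```

Request:
{"api": "move_arm", "payload": {"targets": "-1 0.05 0.3 0 0 0 0;-1 0 0.3 0 0 0 0;-1 0 0.2 0 0 0 0;-1 0 0 0 0 0 0"}}

```text
clock: 10.18
eef_pos: [488.1, 29.2, 149.8]
tool_rot: [-3.138, 0.001, 1.719]
force: [-4.8, -2.9, 1.3]
width: 25.2
gripper_force: 62.8
```

Request:
{"api": "move_arm", "payload": {"targets": "-1 -0.1 0.2 0 0 0 0;-1 0 0 0.1 0 0 0;-1 0 0 0.05 0 0 0;-1 0 0 0 0 0 0"}}

```text
clock: 10.52
eef_pos: [490.5, 29.3, 148.4]
tool_rot: [-3.139, -0.0, 1.719]
force: [-4.1, -1.7, 0.9]
width: 25.1
gripper_force: 62.9
```

Request:
{"api": "move_arm", "payload": {"targets": "-1 0 0 0.03 0 0 0;-1 0 0 0 0 0 0"}}

```text
clock: 10.68
eef_pos: [490.7, 29.3, 148.2]
tool_rot: [-3.14, -0.0, 1.719]
force: [-4.9, -1.1, 0.9]
width: 25.2
gripper_force: 62.9
```

Request:
{"api": "move_arm", "payload": {"targets": "-1 0 0 0.05 0 0 0;-1 0 0 0 0 0 0"}}

```text
clock: 10.85
eef_pos: [490.8, 29.4, 147.7]
tool_rot: [-3.14, -0.0, 1.719]
force: [-5.0, -0.5, 1.6]
width: 25.4
gripper_force: 62.8
```

Request:
{"api": "move_arm", "payload": {"targets": "-1 0 0 0.05 0 0 0;-1 0 0 0 0 0 0"}}

```text
clock: 11.02
eef_pos: [491.0, 29.4, 147.3]
tool_rot: [-3.14, -0.0, 1.719]
force: [-4.5, -1.3, 1.9]
width: 25.1
gripper_force: 62.9
```

Request:
{"api": "move_arm", "payload": {"targets": "-1 0 0 0.1 0 0 0;-1 0 0 0 0 0 0"}}

```text
clock: 11.18
eef_pos: [491.2, 29.5, 146.3]
tool_rot: [-3.141, -0.0, 1.719]
force: [-4.5, -1.7, 0.6]
width: 25.7
gripper_force: 62.7
```

Request:
{"api": "move_arm", "payload": {"targets": "-1 0 0 0.1 0 0 0;-1 0 0 0 0 0 0"}}

```text
clock: 11.35
eef_pos: [491.4, 29.5, 145.3]
tool_rot: [-3.141, -0.0, 1.719]
force: [-3.8, -0.0, 0.5]
width: 25.4
gripper_force: 62.8
```

Request:
{"api": "move_arm", "payload": {"targets": "-1 0 0 0.1 0 0 0;-1 0 0 0 0 0 0"}}

```text
clock: 11.52
eef_pos: [491.6, 29.5, 144.3]
tool_rot: [-3.141, -0.0, 1.719]
force: [-5.1, -0.5, 1.4]
width: 25.4
gripper_force: 62.8
```

The tip is in the brown hole at z≈56.7. Going down to the board face (contact expected at TCP about 139.5).

Request:
{"api": "move_arm", "payload": {"targets": "-1 0 0 0.15 0 0 0;-1 0 0 0.15 0 0 0;-1 0 0 0 0 0 0"}}

```text
clock: 11.77
eef_pos: [491.7, 29.4, 141.1]
tool_rot: [3.142, -0.0, 1.719]
force: [-4.3, -0.5, -0.7]
width: 25.0
gripper_force: 62.7
```

Request:
{"api": "move_arm", "payload": {"targets": "-1 0 0 0.1 0 0 0;-1 0 0 0.05 0 0 0;-1 0 0 0 0 0 0"}}

```text
clock: 12.02
eef_pos: [491.6, 29.4, 139.8]
tool_rot: [-3.141, -0.0, 1.719]
force: [-4.3, -1.3, 0.4]
width: 25.3
gripper_force: 62.8
```

Request:
{"api": "move_arm", "payload": {"targets": "-1 0 0 0.05 0 0 0;-1 0 0 0 0 0 0"}}

```text
clock: 12.18
eef_pos: [491.6, 29.4, 139.4]
tool_rot: [-3.142, -0.0, 1.719]
force: [-4.7, -0.7, 1.1]
width: 25.3
gripper_force: 62.9
```

Request:
{"api": "move_arm", "payload": {"targets": "-1 0 0 0.05 0 0 0;-1 0 0 0 0 0 0"}}

```text
clock: 12.35
eef_pos: [491.7, 29.4, 139.2]
tool_rot: [3.141, -0.0, 1.719]
force: [-4.5, -1.2, 5.2]
width: 25.6
gripper_force: 63.4
```

The contact at 139.2 is the board face. The side force shows y is lined up, so the board hole should lie a little to −x. Sweeping that way with light pressure.

Request:
{"api": "move_arm", "payload": {"targets": "-1 0 -0.1 0 0 0 0;-1 0 -0.1 0 0 0 0;-1 0 0 0 0 0 0"}}

```text
clock: 12.6
eef_pos: [491.2, 29.3, 139.3]
tool_rot: [3.138, 0.0, 1.719]
force: [-1.1, -0.4, 0.6]
width: 25.4
gripper_force: 62.6
```

Request:
{"api": "move_arm", "payload": {"targets": "-1 0 -0.1 0 0 0 0;-1 0 -0.1 0 0 0 0;-1 0 0 0 0 0 0"}}

```text
clock: 12.85
eef_pos: [488.6, 29.0, 139.0]
tool_rot: [3.14, -0.0, 1.719]
force: [-0.6, 0.1, -2.1]
width: 25.0
gripper_force: 62.4
```

Request:
{"api": "move_arm", "payload": {"targets": "-1 0 0 0.05 0 0 0;-1 0 0 0 0 0 0"}}

```text
clock: 13.02
eef_pos: [488.0, 28.9, 138.3]
tool_rot: [3.141, -0.0, 1.719]
force: [0.9, 0.2, -2.1]
width: 25.2
gripper_force: 62.4
```

Request:
{"api": "move_arm", "payload": {"targets": "-1 0 0 0.05 0 0 0;-1 0 0 0 0 0 0"}}

```text
clock: 13.18
eef_pos: [488.0, 28.9, 137.8]
tool_rot: [3.141, -0.0, 1.719]
force: [-0.3, -0.8, -2.0]
width: 25.0
gripper_force: 62.4
```

Request:
{"api": "move_arm", "payload": {"targets": "-1 0 0 0.05 0 0 0;-1 0 0 0 0 0 0"}}

```text
clock: 13.35
eef_pos: [488.0, 28.8, 137.4]
tool_rot: [3.141, -0.0, 1.719]
force: [1.2, 0.4, -1.9]
width: 25.3
gripper_force: 62.4
```

The tip is in the board hole. Shifting slightly towards its centre and descending, watching the side force.

Request:
{"api": "move_arm", "payload": {"targets": "-1 0 -0.1 0.1 0 0 0;-1 0 0 0.1 0 0 0;-1 0 0 0 0 0 0"}}

```text
clock: 13.6
eef_pos: [487.7, 28.8, 135.6]
tool_rot: [3.139, 0.0, 1.719]
force: [2.1, -0.2, -1.1]
width: 25.4
gripper_force: 62.3
```

Request:
{"api": "move_arm", "payload": {"targets": "-1 0 0 0.15 0 0 0;-1 0 0 0.15 0 0 0;-1 0 0 0 0 0 0"}}

```text
clock: 13.85
eef_pos: [487.5, 28.8, 132.4]
tool_rot: [3.14, -0.0, 1.719]
force: [3.7, 0.6, 0.3]
width: 25.3
gripper_force: 62.3
```

Request:
{"api": "move_arm", "payload": {"targets": "-1 0 0 0.15 0 0 0;-1 0 0 0.15 0 0 0;-1 0 0 0 0 0 0"}}

```text
clock: 14.1
eef_pos: [487.6, 28.8, 129.4]
tool_rot: [3.14, 0.0, 1.719]
force: [3.9, 0.9, -2.3]
width: 25.0
gripper_force: 62.3
```

Request:
{"api": "move_arm", "payload": {"targets": "-1 0 0 0.15 0 0 0;-1 0 0 0.15 0 0 0;-1 0 0 0 0 0 0"}}

```text
clock: 14.35
eef_pos: [487.5, 28.7, 126.4]
tool_rot: [3.14, 0.0, 1.719]
force: [4.5, 0.2, 0.0]
width: 25.1
gripper_force: 62.4
```

Request:
{"api": "move_arm", "payload": {"targets": "-1 0 0 0.15 0 0 0;-1 0 0 0.15 0 0 0;-1 0 0 0 0 0 0"}}

```text
clock: 14.6
eef_pos: [487.1, 28.6, 123.3]
tool_rot: [3.141, 0.0, 1.719]
force: [4.6, 0.2, -0.2]
width: 25.4
gripper_force: 62.5
```

Request:
{"api": "move_arm", "payload": {"targets": "-1 0 0 0.15 0 0 0;-1 0 0 0.15 0 0 0;-1 0 0 0 0 0 0"}}

```text
clock: 14.85
eef_pos: [487.1, 28.7, 120.2]
tool_rot: [3.141, 0.0, 1.719]
force: [5.6, 0.2, 0.6]
width: 25.0
gripper_force: 62.4
```

Request:
{"api": "move_arm", "payload": {"targets": "-1 0 0 0.15 0 0 0;-1 0 0 0.15 0 0 0;-1 0 0 0 0 0 0"}}

```text
clock: 15.1
eef_pos: [487.3, 28.7, 117.2]
tool_rot: [3.14, 0.0, 1.719]
force: [5.2, 0.1, -0.2]
width: 25.3
gripper_force: 62.4
```

Request:
{"api": "move_arm", "payload": {"targets": "-1 0 0 0.15 0 0 0;-1 0 0 0.1 0 0 0;-1 0 0 0 0 0 0"}}

```text
clock: 15.35
eef_pos: [487.3, 28.7, 114.8]
tool_rot: [3.14, 0.0, 1.719]
force: [5.8, 0.3, 1.3]
width: 25.3
gripper_force: 62.5
```

Request:
{"api": "move_arm", "payload": {"targets": "-1 0 0 0.1 0 0 0;-1 0 0 0.1 0 0 0;-1 0 0 0 0 0 0"}}

```text
clock: 15.6
eef_pos: [487.3, 28.7, 112.8]
tool_rot: [3.14, 0.0, 1.719]
force: [6.3, 1.1, 1.7]
width: 25.2
gripper_force: 62.6
```

Request:
{"api": "move_arm", "payload": {"targets": "-1 0 0 0.1 0 0 0;-1 0 0 0.1 0 0 0;-1 0 0 0 0 0 0"}}

```text
clock: 15.85
eef_pos: [487.3, 28.7, 110.9]
tool_rot: [3.14, 0.0, 1.719]
force: [5.6, 0.6, 1.1]
width: 25.3
gripper_force: 62.8
```

Request:
{"api": "move_arm", "payload": {"targets": "-1 0 0 0.1 0 0 0;-1 0 0 0.1 0 0 0;-1 0 0 0 0 0 0"}}

```text
clock: 16.1
eef_pos: [487.3, 28.7, 108.9]
tool_rot: [3.14, 0.0, 1.719]
force: [5.5, 0.8, 2.1]
width: 25.3
gripper_force: 63.0
```

Request:
{"api": "move_arm", "payload": {"targets": "-1 0 0 0.1 0 0 0;-1 0 0 0.1 0 0 0;-1 0 0 0 0 0 0"}}

```text
clock: 16.35
eef_pos: [487.3, 28.7, 107.0]
tool_rot: [3.14, 0.0, 1.719]
force: [4.5, 0.4, 3.3]
width: 25.3
gripper_force: 63.2
```

Request:
{"api": "move_arm", "payload": {"targets": "-1 0 0 0.1 0 0 0;-1 0 0 0.1 0 0 0;-1 0 0 0 0 0 0"}}

```text
clock: 16.6
eef_pos: [487.2, 28.6, 105.0]
tool_rot: [3.141, 0.0, 1.719]
force: [5.5, -0.3, 4.1]
width: 25.3
gripper_force: 63.3
```

Request:
{"api": "move_arm", "payload": {"targets": "-1 0 0 0.1 0 0 0;-1 0 0 0.05 0 0 0;-1 0 0 0 0 0 0"}}

```text
clock: 16.85
eef_pos: [487.1, 28.6, 103.5]
tool_rot: [3.141, 0.0, 1.719]
force: [4.9, 0.5, 4.7]
width: 25.1
gripper_force: 63.3
```

Request:
{"api": "move_arm", "payload": {"targets": "-1 0 0 0.1 0 0 0;-1 0 0 0.1 0 0 0;-1 0 0 0 0 0 0"}}

```text
clock: 17.1
eef_pos: [487.0, 28.6, 101.5]
tool_rot: [3.141, 0.0, 1.719]
force: [5.5, 0.3, 4.9]
width: 25.2
gripper_force: 63.3
```

Request:
{"api": "move_arm", "payload": {"targets": "-1 0 0 0.07 0 0 0;-1 0 0 0 0 0 0"}}

```text
clock: 17.27
eef_pos: [487.0, 28.6, 100.8]
tool_rot: [3.141, 0.0, 1.719]
force: [5.1, -0.5, 4.2]
width: 25.1
gripper_force: 63.3
```

Request:
{"api": "move_arm", "payload": {"targets": "-1 0 0 0.05 0 0 0;-1 0 0 0 0 0 0"}}

```text
clock: 17.43
eef_pos: [487.0, 28.6, 100.5]
tool_rot: [3.141, 0.0, 1.719]
force: [4.4, 0.7, 6.8]
width: 25.9
gripper_force: 63.6
```

Request:
{"api": "move_arm", "payload": {"targets": "-1 0 0 0.05 0 0 0;-1 0 0 0 0 0 0"}}

```text
clock: 17.6
eef_pos: [487.0, 28.6, 100.4]
tool_rot: [3.141, 0.0, 1.719]
force: [4.9, -0.5, 10.5]
width: 25.5
gripper_force: 64.2
```

Request:
{"api": "move_arm", "payload": {"targets": "-1 0 0 0.06 0 0 0;-1 0 0 0 0 0 0"}}

```text
clock: 17.77
eef_pos: [487.1, 28.6, 100.3]
tool_rot: [3.141, 0.0, 1.719]
force: [2.4, 0.6, 16.2]
width: 25.4
gripper_force: 64.9
```

Run:
```python
from h import *
a=shot('side'); s=read_state(); print(s['eef_pos'],s['force'],s['torque'])
A=cv2.resize(a['color'][165:240,225:325,::-1].copy(),(800,600),interpolation=cv2.INTER_CUBIC); cv2.imwrite('pics/m6.png',A)
```

```text
[487.03410222  28.57004007 100.29070204] [ 3.12596554 -0.55496927 16.1647138 ] [ 0.02663538 -0.53722233  0.02183875]
```

The pin is seated: z stops at 100.3 while the force climbs to 16 N. Easing the pressure, letting go and lifting away.

Request:
{"api": "move_arm", "payload": {"targets": "-1 0 0 -0.1 0 0 0;0 0 0 0 0 0 0;0.3 0 0 0 0 0 0;0.6 0 0 0 0 0 0;0.6 0 0 0 0 0 0"}}

```text
clock: 18.23
eef_pos: [484.6, 28.4, 99.3]
tool_rot: [-3.137, -0.0, 1.719]
force: [0.3, -0.3, -0.3]
width: 68.0
gripper_force: 0.0
```

Request:
{"api": "move_arm", "payload": {"targets": "0.6 0 0 -1 0 0 0;0.6 0 0 -3 0 0 0;0.6 0 0 -4 0 0 0;0.6 0 0 -4 0 0 0;0.6 0 0 0 0 0 0"}}

```text
clock: 18.65
eef_pos: [490.6, 29.0, 227.1]
tool_rot: [3.13, 0.0, 1.719]
force: [1.1, 0.6, 0.3]
width: 68.1
gripper_force: 0.0
```

Run:
```python
from h import *
a=shot('side'); b=shot('scene'); s=read_state(); print(s['eef_pos'],s['force'],s['clock'],s['width'])
A=cv2.resize(a['color'][150:240,225:325,::-1].copy(),(500,450),interpolation=cv2.INTER_CUBIC)
B=cv2.resize(b['color'][150:240,225:285,::-1].copy(),(300,450),interpolation=cv2.INTER_CUBIC); cv2.imwrite('pics/m7.png',np.hstack([A,B]))
for p in((487,28.6,79),(487,28.6,136)): print((proj(a,p)-[225,150])*5,(proj(b,p)-[225,150])*5+[500,0])
```

```text
[487.32410005  28.72309937 222.17179046] [-0.5729272   1.01244536  0.37780311] 18.75 68.60031639599971
[202.5 242. ] [651.5 217.5]
[203. 167.] [652. 148.]
```

View pics/m7.png

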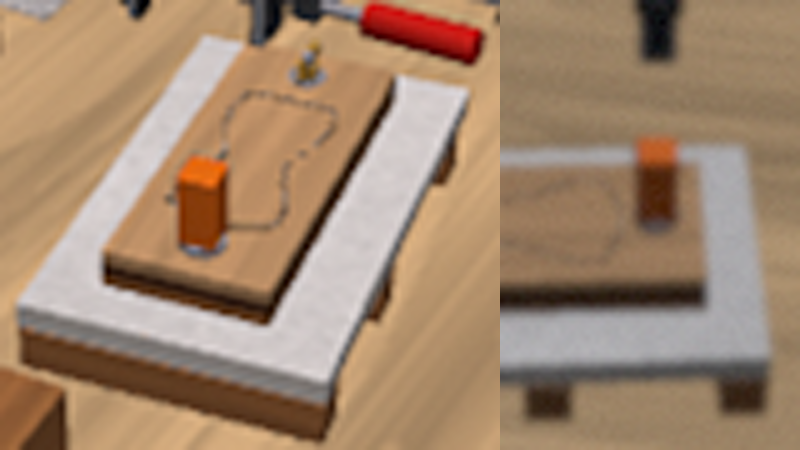

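The pin stands upright with its collar flat on the top layer (side 203,248), the three layers are in line at the corners, and the gripper is clear. Handing in.

```bash
python3 -c "
from h import *
print(order.finish_job())"
```

```text
the job is handed in; nothing more can be done
None
```

The orange-handled pin is down through all three layers and the board with its collar home on the top layer. The layers are back in line, the pin is released, and the job is handed in at about 19 s; vertical force was at most about 18 N at any reading. The dark layer was dragged further out by friction during the search before I pulled it back.

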